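Show a rejected seating block to the inspection camera from all four sides

ROBOT

A 6-joint arm with a two-finger parallel gripper is mounted at the origin on the work surface; the furniture and walls round the work are solid. World frame = base frame: x ahead of the robot, y to its left, z up, the work surface at z = 0. Lengths are in m, angles in rad, forces in N, time in s.
With the tool pointing down it reaches from about 0.3 to 0.775 m from the base axis. Payload 14.6 kg.
Tool frame: the origin (TCP) lies at the very end of the fingers, on their centre line; the grasp point (between the pads) lies 19 mm behind it; z points along the fingers, y is the line along which they close (so a half turn about z gives the same grasp; the last joint's range is limited). The gripper opens to 94 mm and grips with 3 to 60 N. Pads are 16 mm wide; open, the fingers measure 119 mm over their backs; the gripper's body (75 mm by 177 mm) begins 78 mm behind the grasp point.
Start: joints at [1.12, 0.3, 1.521, -0, 1.321, -0.067], TCP at [0.206, 0.51, 0.18] pointing down, gripper open.
Joint ranges: [-3.03, 3.03], [-0.79, 2.21], [0.23, 2.52], [-1.04, 4.18], [0, 3.07], [-2.55, 2.55]. Speed limits (rad/s): [2.22, 2.22, 2.57, 3.14, 3.14, 3.14].

INTERFACE

Orientations are given as [roll, pitch, yaw] about the fixed x, y, z axes, in that order (R = Rz(yaw) Ry(pitch) Rx(roll)).
In Python, from station import ctrl gives the robot as it stands. The module is installed in compiled form; this text tells all that it offers.
- The arm moves only by the tool step_arm, never from a script. Its argument "deltas" is a list of rows, each an object with "dp": the shift along the tool's x, y, z scaled (see below), a list of three; "twist": the turn about the tool's z scaled (see below). In form: [{"dp": [tx, ty, tz], "twist": twist}, ...]. A call has 1 to 12 rows; each row shifts and turns the commanded pose from where the row before left it, along the tool's axes as they then stand; what a row does not reach is not made up. The controller multiplies each number of a shift by 0.04 m and each number of a turn by 4 degrees. A row lasts 1/10 s, in which the tool goes at most 50 mm and 8.59 degrees, less where a joint would pass 70% of its speed; a pose out of reach is approached as far as the arm can. A call with a number of a shift or a turn outside -1 to 1 is refused whole. A call with a gripper value outside its range is refused whole. "gripper" is the opening, from -1 (shut) to 1 (fully open), set as the call begins (left out, the last holds). The fingers move at their own pace and stop on an object; "squeeze" is the grip in N (left out, the last holds). Time passes only in rows, so rows that do not move let the fingers close. It gives the time, the measured TCP pose, the force, the opening and the grip force at its end, in the units of the state.
- ctrl.get_obs(): the state, without advancing time (a new reading comes with each control period).
- ctrl.camera(name): name is "scene" or "top"; returns (picture, depth): 420x560x3 uint8, red, green, blue; 420x560 float32, m along the optical axis (not along the pixel's ray), 0 where there is no reading.
- ctrl.get_calibration(name): a dict with "fx", "fy", "cx", "cy" (pixels), "world_to_cam" (4x4, takes a point from world to camera coordinates). Camera axes: x right, y down, z forward; pixel columns grow to the right and rows downward; lengths in m; the calibration is good to about 2 mm. A picture is of the moment at which its call begins. get_calibration takes no time and is no camera call.
- ctrl.hand_in(): hands the job in; it is judged then, once.
Trained networks look in the newest picture that a camera, given by its name, has taken for a name from the list of things; names that differ only in an ending like _2 or _b are one class to them, and where a whole thing is asked for, a point or a joint stands for the part that bears it (a point fixed in the world has none). Each returns a list of dicts, best first, with "conf" (0 to 1); they miss things now and then, are a little off and sometimes report something else, mostly with a low value. They report only what shows in the picture. A call takes as long as a camera call.
- ctrl.spot_in(camera, label): "rect" ([left, top, right, bottom] as shares, 0 to 1, of the picture: columns of its width, rows of its height, round what is visible of it).
- ctrl.cut_out(camera, label): "pixels" (420x560 bool, what is visible of it) and "rect" ([left, top, right, bottom] as shares, 0 to 1, of the picture: columns of its width, rows of its height, round what is visible of it).
The state is a dict: "time_s": time; "qpos": joint angles; "joint_vel": joint speeds; "tau": joint torques, N m; "ee_pos": TCP position; "eef_rot": TCP orientation; "force": force on the tool from outside, world axes, zero at the start; "moment": the same for the moment, N m; "grip_width": finger opening in m; "grip_force": force on a finger pad.
Only numpy, scipy, OpenCV 4.12 (cv2) and the standard library are available. Lean on these libraries where they do the work, as an engineer would, in place of code of your own. Each camera call takes 0.05 s, during which the arm holds its last target. There are 200 camera calls.

TASK

The wooden seating block with four coloured pads is a reject: photograph all its sides, then sort it out. Pick it up and hold it upright over the yellow mark, level with the camera's lens, steady for about a second with its red side squarely facing the lens, then its white side; stand it upright on the bench and let go, take it again by the other pair of sides, and show the blue side and then the yellow side in the same way (a side with a finger on it does not count as shown). Finally stand it upright in the low blue crate that stands on the bench without dropping it, and leave the two plain blocks where they are.

Things in the scene. Friction and masses are not known exactly. Their poses are not given: they have to be found in the camera images.
- reject_block: hardwood seating block, 50 x 50 mm and 85 mm high (55 x 55 mm over its four coloured pads), about 0.2 kg, standing upright. Origin: centre of its underside; z up, x out of the blue side, y out of the red side, so -y is white and -x is yellow
- pad_red: the red wear pad on the reject block: 46 mm wide, 79 mm high, stands 2.5 mm proud of the wood. Origin: centre of its outer face, 27.5 mm from the block's axis and 42.5 mm above its underside; its x axis points straight out of the face (the block's +y), z up the block. The white pad is on the far side. A red dab on the block's top edge marks the same side
- pad_white: the white wear pad on the reject block: 46 mm wide, 79 mm high, stands 2.5 mm proud of the wood. Origin: centre of its outer face, 27.5 mm from the block's axis and 42.5 mm above its underside; its x axis points straight out of the face (the block's -y), z up the block. The red pad is on the far side. A white dab on the block's top edge marks the same side
- pad_blue: the blue wear pad on the reject block: 46 mm wide, 79 mm high, stands 2.5 mm proud of the wood. Origin: centre of its outer face, 27.5 mm from the block's axis and 42.5 mm above its underside; its x axis points straight out of the face (the block's +x), z up the block. The yellow pad is on the far side. A blue dab on the block's top edge marks the same side
- pad_yellow: the yellow wear pad on the reject block: 46 mm wide, 79 mm high, stands 2.5 mm proud of the wood. Origin: centre of its outer face, 27.5 mm from the block's axis and 42.5 mm above its underside; its x axis points straight out of the face (the block's -x), z up the block. The blue pad is on the far side. A yellow dab on the block's top edge marks the same side
- good_block_1: plain hardwood block without pads, 50 x 50 x 85 mm, upright; origin: centre of its underside. Stays where it is
- good_block_2: a second plain hardwood block, like the first. Stays where it is
- camera_stand: fixed inspection camera: square foot 90 x 90 mm, thin post and a black camera head 50 mm wide whose top is at 146 mm; it looks level along its own -x, towards the robot. Origin: on the bench under the post; x points backwards from the lens, z up. The yellow ring and cross are painted flat on the bench 160 mm in front of the post
- lens (a point): centre of the camera lens's front, 45 mm in front of the post, 120 mm above the bench
- show_point (a point): point above the centre of the yellow mark at lens height, 160 mm in front of the post, 120 mm above the bench: the block's middle (42.5 mm above its underside) belongs here while it is shown; its axes are the camera's
- reject_crate: fixed low blue crate, outside 120 x 200 mm and 61 mm high, walls 3 mm, filled so that its flat inner floor lies 44 mm above the bench (17 mm below the rim), inside 114 x 194 mm. Origin: on the bench under its centre; y along the long side, z up

How it is judged:
By the outcome, as a careful person would: the job done as asked, in the order asked, and still so for the second after the job is handed in, with the robot touching nothing.
It also fails if it takes over 72 s, if anything falls off the work surface, if the arm or the gripper's body presses on something with over 40 N, if the wrist force passes 120 N, or if a joint passes its speed limit or range.

## Working session

There is one attempt and no reset: what is moved stays moved. The work goes in short steps, Python scripts to look and compute and a tool call to move; the robot and the scene stay as the last step left them, time stands still between calls to the robot, and variables do not carry over. Pictures are saved under pics/ and viewed, at most 10 in all, crops included, and the job is handed in when it is done.

Besides the shell and the picture viewer there is one more tool, called after "Call:" as name(argument=value, ...) on one line, values as JSON. step_arm: Moves the arm, as the interface text tells. Its arguments: {"type":"object","properties":{"deltas":{"type":"array"},"gripper":{"type":"number"},"squeeze":{"type":"number"}},"required":["deltas"]}

```bash
mkdir -p pics; cat > h.py <<'E'
import numpy as np,cv2
from station import ctrl
def cam(n,f=None):
    im,d=ctrl.camera(n)
    if f: cv2.imwrite(f'pics/{f}.png',im[:,:,::-1])
    return im,d
def world(n,d,mask):
    c=ctrl.get_calibration(n);T=np.linalg.inv(np.array(c['world_to_cam']))
    v,u=np.nonzero(mask&(d>0));z=d[v,u]
    P=np.c_[(u-c['cx'])/c['fx']*z,(v-c['cy'])/c['fy']*z,z]
    return P@T[:3,:3].T+T[:3,3]
def rect(P,zlo,zhi):
    Q=P[(P[:,2]>zlo)&(P[:,2]<zhi)]
    return len(Q),cv2.minAreaRect((Q[:,:2]*1000).astype(np.float32)),Q[:,2].mean() if len(Q) else None
E
python3 - <<'E'
from h import *
o=ctrl.get_obs();print(o)
for n in ['top','scene']:
    im,d=cam(n,n+'0')
    for l in ['reject_block','good_block_1','camera_stand','reject_crate','pad_red','pad_white','pad_blue','pad_yellow']:
        for r in ctrl.cut_out(n,l):
            if r['conf']<.3: continue
            P=world(n,d,r['pixels'])
            R=np.array(r['rect'])*[560,420,560,420]
            if len(P)==0: continue
            zt=np.percentile(P[:,2],97)
            print(n,l,round(r['conf'],2),R.round(),P.mean(0).round(3),'top',zt.round(3),rect(P,zt-.006,zt+.006))
E
```

```text
{'time_s': 0.0, 'qpos': array([ 1.12040465e+00,  3.00470016e-01,  1.52158099e+00, -6.44574395e-05,
        1.32071287e+00, -6.66279194e-02]), 'joint_vel': array([-0.00011623, -0.00154756, -0.00042489,  0.00091291,  0.00032409,
       -0.00041446]), 'tau': array([ 2.31990671e-03, -5.31812668e+01, -3.52729547e+01,  7.09124445e-02,
        2.44874088e-02, -1.19656715e-04]), 'ee_pos': array([0.20583164, 0.5097121 , 0.17968699]), 'eef_rot': array([-3.14041988e+00, -1.56830488e-05,  2.75784488e+00]), 'force': array([-0.78054412, -0.2554242 , -0.0515768 ]), 'moment': array([-0.01165052, -0.00871124, -0.0030053 ]), 'grip_force': 0.0, 'grip_width': 0.09413288246817522}
top reject_block 0.8 [355. 204. 385. 227.] [ 0.471 -0.346  0.075] top 0.088 (278, ((472.70220947265625, -351.1465148925781), (53.439632415771484, 54.02170944213867), 18.005672454833984), np.float64(0.0846762802905567))
top good_block_1 0.93 [386. 189. 410. 211.] [ 0.52  -0.435  0.069] top 0.087 (261, ((523.2645263671875, -441.7987365722656), (49.10593032836914, 49.85112762451172), 82.76152038574219), np.float64(0.08437946488271
[... 2349 characters left out ...]
679641723633), np.float64(0.08557853415248298))
scene pad_white 0.71 [310. 289. 328. 315.] [ 0.478 -0.378  0.056] top 0.088 (68, ((474.99627685546875, -374.0054626464844), (39.299232482910156, 15.946308135986328), 11.135211944580078), np.float64(0.08562848319617444))
scene pad_blue 0.56 [317. 281. 324. 285.] [ 0.491 -0.349  0.085] top 0.088 (32, ((491.1494140625, -349.2312316894531), (11.852048873901367, 22.369810104370117), 19.00636863708496), np.float64(0.08559750511870415))
scene pad_yellow 0.54 [295. 287. 308. 312.] [ 0.447 -0.36   0.049] top 0.086 (52, ((451.27789306640625, -363.7142639160156), (12.489278793334961, 40.58883285522461), 8.691685676574707), np.float64(0.08415150300525555))
```

View pics/top0.png

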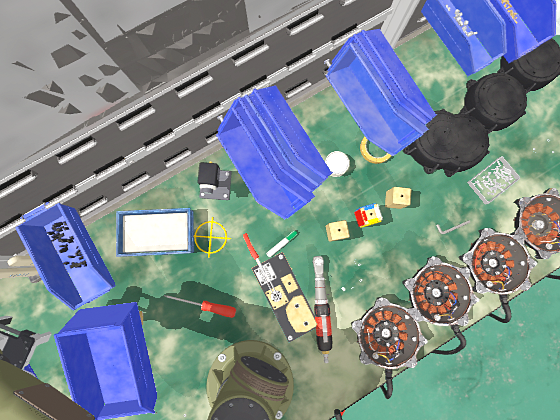

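View pics/scene0.png

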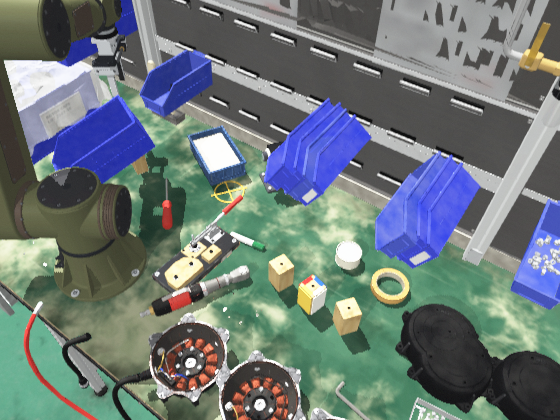

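The top view shows the reject block at px (370,215) between the plain blocks at (341,231) and (398,197). The yellow mark is at (210,237), the camera stand at (213,180) and the crate at (154,233). The scene view agrees: block (311,297), mark (230,190), crate (218,152). Next I'll refine the mark, camera axis, block yaw and obstacle heights.

```bash
python3 - <<'E'
from h import *
for n,box in [('top',(185,210,235,262)),('scene',(205,170,255,212))]:
    im,d=cam(n)
    hsv=cv2.cvtColor(im,cv2.COLOR_RGB2HSV)
    m=(hsv[...,0]>20)&(hsv[...,0]<33)&(hsv[...,1]>130)&(hsv[...,2]>120)
    b=np.zeros_like(m);b[box[1]:box[3],box[0]:box[2]]=1
    P=world(n,d,m&b);P=P[abs(P[:,2])<.01]
    Q=(P[:,:2]*1000).astype(np.float32)
    (c,r)=cv2.minEnclosingCircle(Q);e=cv2.fitEllipse(cv2.convexHull(Q))
    print(n,'mark',len(Q),c,r,e,P[:,2].mean())
    for l in ['camera_stand','lens']:
      for r in ctrl.cut_out(n,l)[:1]:
        P=world(n,d,r['pixels'])
        for lo,hi in [(.002,.025),(.1,.138),(.138,.155)]:
            print(l,lo,rect(P,lo,hi)[:2], P[(P[:,2]>lo)&(P[:,2]<hi)].min(0) if (P[:,2]>lo).any() else 0)
    for l in ['pad_red','pad_white','pad_blue','pad_yellow']:
        for r in ctrl.cut_out(n,l)[:1]:
            P=world(n,d,r['pixels']);P=P[(P[:,2]>.008)&(P[:,2]<.078)]
            if len(P)>20:
                w=np.linalg.svd(P-P.mean(0))[2][2];print(l,len(P),P.mean(0),'normal deg mod90',np.degrees(np.arctan2(w[1],w[0]))%90, w)
    A=world(n,d,d>0)
    for nm,x0,x1,y0,y1 in [('showzone',.28,.5,-.02,.3),('right',.4,.62,-.15,.0),('path',.3,.45,-.25,0),('grasp',.38,.57,-.45,-.25),('bin',.45,.75,-.3,.05)]:
        s=A[(A[:,0]>x0)&(A[:,0]<x1)&(A[:,1]>y0)&(A[:,1]<y1)&(A[:,2]<.6)]
        print(nm,len(s),np.percentile(s[:,2],[50,90,99,100]).round(3))
    s=A[(A[:,2]>.1)&(A[:,2]<.5)&(A[:,0]>.3)&(A[:,0]<.62)&(abs(A[:,1]+.05)<.3)]
    g={}
    for p in s: k=(round(p[0]/.04)*.04,round(p[1]/.04)*.04);g[k]=max(g.get(k,0),p[2])
    print({(round(k[0],2),round(k[1],2)):round(float(v),2) for k,v in g.items()})
E
```

```text
top mark 276 (422.0863952636719, 113.72932434082031) 60.139442443847656 ((423.4924011230469, 113.63340759277344), (97.81966400146484, 111.40027618408203), 87.04347229003906) 0.0033419976454274335
camera_stand 0.002 (522, ((498.6103820800781, 108.58836364746094), (96.13574981689453, 261.7481384277344), 85.55152893066406)) [0.36825466 0.0534172  0.00201688]
camera_stand 0.1 (153, ((574.7940063476562, 92.8595962524414), (43.30219650268555, 86.08991241455078), 66.45625305175781)) [0.53520708 0.07094718 0.10067861]
camera_stand 0.138 (406, ((582.0284423828125, 98.6943130493164), (48.72777557373047, 66.8386459350586), 83.87750244140625)) [0.5481615  0.0716346  0.13805842]
lens 0.002 (523, ((498.4598083496094, 108.37676239013672), (98.75357818603516, 255.5006103515625), 86.51335906982422)) [0.37111102 0.0534172  0.00201406]
lens 0.1 (156, ((577.5117797851562, 94.22663116455078), (45.08827590942383, 88.46578979492188), 73.3323745727539)) [0.53520708 0.07094718 0.10067861]
lens 0.138 (421, ((582.4397583007812, 99.08332824707031), (49.86814498901367, 67.43509674072266), 82.72418975830078)) [0.
[... 2545 characters left out ...]
]
bin 16783 [0.24  0.445 0.584 0.6  ]
{(0.6, 0.24): 0.5, (0.6, 0.2): 0.5, (0.6, 0.16): 0.45, (0.6, -0.04): 0.36, (0.56, -0.04): 0.35, (0.56, -0.08): 0.36, (0.6, -0.08): 0.35, (0.52, -0.08): 0.36, (0.56, -0.12): 0.34, (0.6, -0.12): 0.33, (0.52, -0.12): 0.35, (0.56, 0.0): 0.26, (0.6, 0.12): 0.15, (0.56, 0.12): 0.15, (0.52, 0.0): 0.26, (0.6, 0.08): 0.15, (0.52, -0.04): 0.26, (0.48, -0.12): 0.34, (0.56, 0.08): 0.15, (0.52, 0.12): 0.13, (0.52, 0.08): 0.14, (0.6, -0.16): 0.31, (0.48, -0.04): 0.26, (0.56, -0.16): 0.32, (0.52, -0.16): 0.33, (0.48, -0.16): 0.34, (0.48, -0.08): 0.25, (0.56, -0.2): 0.3, (0.6, -0.2): 0.28, (0.52, -0.2): 0.3, (0.44, -0.08): 0.24, (0.44, -0.12): 0.27, (0.56, -0.24): 0.27}
```

```bash
cat >> h.py <<'E'
def plan(way,psi=None,p=None):
    "tool-frame units (40 mm) for each leg of world way-points, and rows needed"
    o=ctrl.get_obs();p=np.array(o['ee_pos'] if p is None else p);psi=o['eef_rot'][2] if psi is None else np.radians(psi)
    c,s=np.cos(psi),np.sin(psi)
    print('pos',p.round(4),'psi',np.degrees(psi).round(2),'t',round(o['time_s'],2),'w',round(o['grip_width'],4))
    for w in way:
        d=np.array(w)-p;u=np.array([c*d[0]+s*d[1],s*d[0]-c*d[1],-d[2]])/.04
        n=int(np.ceil(abs(u).max()/.95));print(w,'total',u.round(3),'rows',n,'each',(u/n).round(3));p=np.array(w)
E
python3 -c "
from h import *
plan([(.206,.51,.22),(.31,.1,.25),(.31,-.1,.25),(.472,-.353,.25),(.472,-.353,.12)])"
```

```text
pos [0.2059 0.51   0.1802] psi 158.01 t 1.6 w 0.0941
(0.206, 0.51, 0.22) total [-0.001  0.001 -0.994] rows 2 each [-0.001  0.001 -0.497]
(0.31, 0.1, 0.25) total [-6.249 -8.531 -0.75 ] rows 9 each [-0.694 -0.948 -0.083]
(0.31, -0.1, 0.25) total [-1.872 -4.636 -0.   ] rows 5 each [-0.374 -0.927 -0.   ]
(0.472, -0.353, 0.25) total [-6.124 -4.349 -0.   ] rows 7 each [-0.875 -0.621 -0.   ]
(0.472, -0.353, 0.12) total [0.   0.   3.25] rows 4 each [0.    0.    0.812]
```

Call:
step_arm(deltas=[{"dp": [0, 0, -0.5], "twist": 0}, {"dp": [0, 0, -0.5], "twist": 0}, {"dp": [-0.625, -0.853, -0.075], "twist": 0}, {"dp": [-0.625, -0.853, -0.075], "twist": 0}, {"dp": [-0.625, -0.853, -0.075], "twist": 0}, {"dp": [-0.625, -0.853, -0.075], "twist": 0}, {"dp": [-0.625, -0.853, -0.075], "twist": 0}, {"dp": [-0.625, -0.853, -0.075], "twist": 0}, {"dp": [-0.625, -0.853, -0.075], "twist": 0}, {"dp": [-0.625, -0.853, -0.075], "twist": 0}, {"dp": [-0.625, -0.853, -0.075], "twist": 0}, {"dp": [-0.625, -0.853, -0.075], "twist": 0}], gripper=1)

```text
time_s: 2.8
ee_pos: [0.31, 0.0984, 0.2507]
eef_rot: [3.141, 0.001, 2.758]
force: [0.9, 0.2, 0.4]
grip_width: 0.0942
grip_force: 0.0
```

Call:
step_arm(deltas=[{"dp": [-0.312, -0.773, 0], "twist": 0}, {"dp": [-0.312, -0.773, 0], "twist": 0}, {"dp": [-0.312, -0.773, 0], "twist": 0}, {"dp": [-0.312, -0.773, 0], "twist": 0}, {"dp": [-0.312, -0.773, 0], "twist": 0}, {"dp": [-0.312, -0.773, 0], "twist": 0}])

```text
time_s: 3.4
ee_pos: [0.3097, -0.1015, 0.2505]
eef_rot: [3.142, 0.001, 2.758]
force: [1.2, 0.9, -0.2]
grip_width: 0.0938
grip_force: 0.0
```

Call:
step_arm(deltas=[{"dp": [-0.766, -0.544, 0], "twist": 0}, {"dp": [-0.766, -0.544, 0], "twist": 0}, {"dp": [-0.766, -0.544, 0], "twist": 0}, {"dp": [-0.766, -0.544, 0], "twist": 0}, {"dp": [-0.766, -0.544, 0], "twist": 0}, {"dp": [-0.766, -0.544, 0], "twist": 0}, {"dp": [-0.766, -0.544, 0], "twist": 0}, {"dp": [-0.766, -0.544, 0], "twist": 0}, {"dp": [0, 0, 0], "twist": 0}])

```text
time_s: 4.3
ee_pos: [0.4728, -0.3557, 0.2481]
eef_rot: [3.141, -0.003, 2.756]
force: [0.1, 0.3, -0.7]
grip_width: 0.0941
grip_force: 0.0
```

Call:
step_arm(deltas=[{"dp": [0, 0, 0], "twist": 1}, {"dp": [0, 0, 0], "twist": 1}, {"dp": [0, 0, 0], "twist": 1}, {"dp": [0, 0, 0], "twist": 1}, {"dp": [0, 0, 0], "twist": 1}, {"dp": [0, 0, 0], "twist": 1}, {"dp": [0, 0, 0], "twist": 1}, {"dp": [0, 0, 0], "twist": 1}, {"dp": [0, 0, 0], "twist": 1}, {"dp": [0, 0, 0], "twist": 1}, {"dp": [0, 0, 0], "twist": 1}, {"dp": [0, 0, 0], "twist": 1}])

```text
time_s: 5.5
ee_pos: [0.4719, -0.3528, 0.2505]
eef_rot: [3.141, 0.0, 1.917]
force: [0.4, -0.9, -0.1]
grip_width: 0.0936
grip_force: 0.0
```

Call:
step_arm(deltas=[{"dp": [0, 0, 0.9], "twist": 1}, {"dp": [0, 0, 0.9], "twist": 0.25}, {"dp": [0, 0, 0.9], "twist": 0}, {"dp": [0, 0, 0], "twist": 0}, {"dp": [0, 0, 0], "twist": 0}])

```text
time_s: 6.0
ee_pos: [0.4722, -0.3532, 0.1435]
eef_rot: [3.141, 0.0, 1.833]
force: [-0.9, -1.1, 0.0]
grip_width: 0.0941
grip_force: 0.0
```

```bash
python3 - <<'E'
from h import *
plan([(.472,-.353,.12),(.472,-.353,.03)])
for n in ['top','scene']:
    im,d=cam(n,n+'1')
    for l in ['reject_block']:
        for r in ctrl.cut_out(n,l)[:2]:
            P=world(n,d,r['pixels']);print(n,r['conf'],rect(P,.079,.091))
    if n=='scene':cv2.imwrite('pics/s1c.png',cv2.resize(im[220:360,230:400,::-1],None,fx=4,fy=4))
E
```

```text
pos [ 0.4722 -0.3532  0.1435] psi 105.02 t 6.0 w 0.0941
(0.472, -0.353, 0.12) total [ 0.006 -0.004  0.588] rows 1 each [ 0.006 -0.004  0.588]
(0.472, -0.353, 0.03) total [0.   0.   2.25] rows 3 each [0.   0.   0.75]
top 0.57 (38, ((487.1638488769531, -328.2444152832031), (13.355420112609863, 26.821786880493164), 51.5452880859375), np.float64(0.08336640723729782))
scene 0.7 (415, ((471.84283447265625, -354.24700927734375), (57.08024978637695, 56.6859130859375), 14.754255294799805), np.float64(0.08442131753920842))
```

View pics/s1c.png

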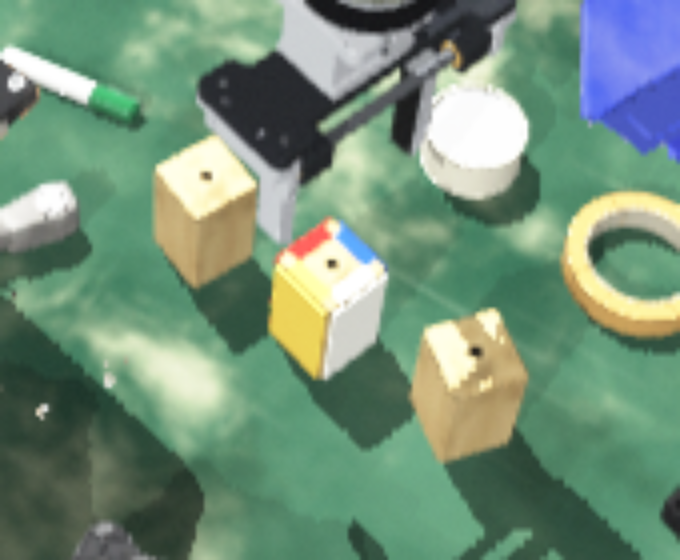

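The crop shows the untouched block at (328,300) with red and blue dabs at the back, and the open gripper above it with both fingers clear of the plain blocks. I'll descend and grip.

Call:
step_arm(deltas=[{"dp": [0, 0, 0.7], "twist": 0}, {"dp": [0, 0, 0.7], "twist": 0}, {"dp": [0, 0, 0.7], "twist": 0}, {"dp": [0, 0, 0.5], "twist": 0}, {"dp": [0, 0, 0.24], "twist": 0}, {"dp": [0, 0, 0], "twist": 0}, {"dp": [0, 0, 0], "twist": 0}])

```text
time_s: 6.9
ee_pos: [0.4726, -0.3538, 0.03]
eef_rot: [3.141, 0.001, 1.833]
force: [1.0, 0.3, -0.3]
grip_width: 0.0944
grip_force: 0.0
```

Call:
step_arm(deltas=[{"dp": [0, 0, 0], "twist": 0}, {"dp": [0, 0, 0], "twist": 0}, {"dp": [0, 0, 0], "twist": 0}, {"dp": [0, 0, 0], "twist": 0}, {"dp": [0, 0, 0], "twist": 0}, {"dp": [0, 0, 0], "twist": 0}, {"dp": [0, 0, 0], "twist": 0}, {"dp": [0, 0, 0], "twist": 0}], gripper=-1, squeeze=30)

```text
time_s: 7.7
ee_pos: [0.4723, -0.3533, 0.0288]
eef_rot: [3.141, 0.0, 1.833]
force: [1.2, 0.6, 2.0]
grip_width: 0.055
grip_force: 30.0
```

```bash
python3 - <<'E'
from h import *
plan([(.472,-.353,.25),(.31,-.1,.25),(.31,.05,.25)],p=None)
plan([(.4215,.114,.25),(.4215,.114,.1075)],p=(.31,.05,.25))
E
```

```text
pos [ 0.4723 -0.3533  0.0288] psi 105.01 t 7.7 w 0.055
(0.472, -0.353, 0.25) total [ 1.00e-02 -4.00e-03 -5.53e+00] rows 6 each [ 0.002 -0.001 -0.922]
(0.31, -0.1, 0.25) total [ 7.158 -2.274 -0.   ] rows 8 each [ 0.895 -0.284 -0.   ]
(0.31, 0.05, 0.25) total [ 3.622  0.971 -0.   ] rows 4 each [ 0.906  0.243 -0.   ]
pos [0.31 0.05 0.25] psi 105.01 t 7.7 w 0.055
(0.4215, 0.114, 0.25) total [ 0.824  3.107 -0.   ] rows 4 each [ 0.206  0.777 -0.   ]
(0.4215, 0.114, 0.1075) total [0.    0.    3.563] rows 4 each [0.    0.    0.891]
```

Call:
step_arm(deltas=[{"dp": [0, 0, -0.4], "twist": 0}, {"dp": [0, 0, -0.8], "twist": 0}, {"dp": [0, 0, -0.9], "twist": 0}, {"dp": [0, 0, -0.9], "twist": 0}, {"dp": [0, 0, -0.9], "twist": 0}, {"dp": [0, 0, -0.9], "twist": 0}, {"dp": [0, 0, -0.73], "twist": 0}])

```text
time_s: 8.4
ee_pos: [0.4719, -0.3532, 0.2517]
eef_rot: [3.141, 0.001, 1.833]
force: [0.5, 0.1, -2.1]
grip_width: 0.0549
grip_force: 30.0
```

Call:
step_arm(deltas=[{"dp": [0.4, -0.127, 0], "twist": 0}, {"dp": [0.845, -0.268, 0], "twist": 0}, {"dp": [0.845, -0.268, 0], "twist": 0}, {"dp": [0.845, -0.268, 0], "twist": 0}, {"dp": [0.845, -0.268, 0], "twist": 0}, {"dp": [0.845, -0.268, 0], "twist": 0}, {"dp": [0.845, -0.268, 0], "twist": 0}, {"dp": [0.845, -0.268, 0], "twist": 0}, {"dp": [0.845, -0.268, 0], "twist": 0}])

```text
time_s: 9.3
ee_pos: [0.3089, -0.0991, 0.2495]
eef_rot: [-3.141, -0.0, 1.832]
force: [0.1, 0.7, -1.3]
grip_width: 0.0547
grip_force: 30.0
```

Call:
step_arm(deltas=[{"dp": [0.724, 0.194, 0], "twist": 0}, {"dp": [0.724, 0.194, 0], "twist": 0}, {"dp": [0.724, 0.194, 0], "twist": 0}, {"dp": [0.724, 0.194, 0], "twist": 0}, {"dp": [0.724, 0.194, 0], "twist": 0}, {"dp": [0.165, 0.621, 0], "twist": 0}, {"dp": [0.165, 0.621, 0], "twist": 0}, {"dp": [0.165, 0.621, 0], "twist": 0}, {"dp": [0.165, 0.621, 0], "twist": 0}, {"dp": [0.165, 0.621, 0], "twist": 0}])

```text
time_s: 10.3
ee_pos: [0.4221, 0.1143, 0.2495]
eef_rot: [-3.141, 0.0, 1.833]
force: [-0.2, -0.6, -1.2]
grip_width: 0.0545
grip_force: 30.0
```

Call:
step_arm(deltas=[{"dp": [0, 0, 0], "twist": 0.5}, {"dp": [0, 0, 0], "twist": 1}, {"dp": [0, 0, 0], "twist": 1}, {"dp": [0, 0, 0], "twist": 1}, {"dp": [0, 0, 0], "twist": 1}, {"dp": [0, 0, 0], "twist": 1}, {"dp": [0, 0, 0], "twist": 1}, {"dp": [0, 0, 0], "twist": 1}, {"dp": [0, 0, 0], "twist": 1}, {"dp": [0, 0, 0], "twist": 1}, {"dp": [0, 0, 0], "twist": 1}, {"dp": [0, 0, 0], "twist": 1}])

```text
time_s: 11.5
ee_pos: [0.4213, 0.1136, 0.2495]
eef_rot: [-3.141, 0.001, 1.027]
force: [0.3, -0.4, -1.5]
grip_width: 0.0545
grip_force: 30.0
```

Call:
step_arm(deltas=[{"dp": [0, 0, 0], "twist": 1}, {"dp": [0, 0, 0], "twist": 1}, {"dp": [0, 0, 0], "twist": 1}, {"dp": [0, 0, 0], "twist": 1}, {"dp": [0, 0, 0], "twist": 1}, {"dp": [0, 0, 0], "twist": 1}, {"dp": [0, 0, 0], "twist": 1}, {"dp": [0, 0, 0], "twist": 1}, {"dp": [0, 0, 0], "twist": 1}, {"dp": [0, 0, 0], "twist": 1}, {"dp": [0, 0, 0], "twist": 1}, {"dp": [0, 0, 0], "twist": 1}])

```text
time_s: 12.7
ee_pos: [0.4213, 0.1136, 0.2495]
eef_rot: [3.141, 0.001, 0.189]
force: [-0.6, 0.1, -2.4]
grip_width: 0.0548
grip_force: 30.0
```

Call:
step_arm(deltas=[{"dp": [0, 0, 0], "twist": 1}, {"dp": [0, 0, 0], "twist": 1}, {"dp": [0, 0, 0], "twist": 1}, {"dp": [0, 0, 0], "twist": 1}, {"dp": [0, 0, 0], "twist": 0.1}, {"dp": [0, 0, 0], "twist": 0}])

```text
time_s: 13.3
ee_pos: [0.4214, 0.1137, 0.2497]
eef_rot: [3.141, 0.001, -0.092]
force: [0.7, -0.4, -2.0]
grip_width: 0.0548
grip_force: 30.0
```

```bash
python3 - <<'E'
from h import *
plan([(.4215,.114,.25),(.4215,.114,.1075)])
for n in ['top','scene']:
    im,d=cam(n,n+'2')
    if n=='scene':cv2.imwrite('pics/s2c.png',cv2.resize(im[90:250,150:350,::-1],None,fx=4,fy=3.7))
    for r in ctrl.cut_out(n,'reject_block')[:1]: print(n,r['conf'],r['rect'],world(n,d,r['pixels']).mean(0))
    for l in ['lens','camera_stand']:
      for r in ctrl.cut_out(n,l)[:1]:
        P=world(n,d,r['pixels']);P=P[P[:,2]>.135];print(n,l,r['conf'],rect(P,.14,.155))
print(ctrl.get_obs()['qpos'])
E
```

```text
pos [0.4214 0.1137 0.2497] psi -5.3 t 13.3 w 0.0548
(0.4215, 0.114, 0.25) total [ 0.003 -0.007 -0.009] rows 1 each [ 0.003 -0.007 -0.009]
(0.4215, 0.114, 0.1075) total [ 0.    -0.     3.563] rows 4 each [ 0.    -0.     0.891]
top 0.57 [0.69, 0.4474, 0.7345, 0.5021] [ 0.52012719 -0.43623755  0.06918528]
top lens 0.77 (386, ((582.7313232421875, 99.50402069091797), (49.41682434082031, 65.03446960449219), 83.11129760742188), np.float64(0.14453816768173086))
top camera_stand 0.58 (390, ((582.7149658203125, 99.36871337890625), (49.14424514770508, 65.03446960449219), 83.11129760742188), np.float64(0.1445200412527413))
scene 0.6 [0.3727, 0.2693, 0.4154, 0.3529] [0.41491723 0.10042237 0.26159567]
scene lens 0.73 (98, ((573.2384643554688, 109.14520263671875), (64.43997955322266, 31.755203247070312), 30.6345272064209), np.float64(0.14482535322415838))
scene camera_stand 0.93 (99, ((572.474609375, 110.43498229980469), (64.43997955322266, 34.7531852722168), 30.6345272064209), np.float64(0.14479681136681694))
[ 1.79740473e-01 -7.22010233e-03  1.71063907e+00 -1.51256940e-05
  1.43822860e+00  1.84425851e+00]
```

View pics/s2c.png

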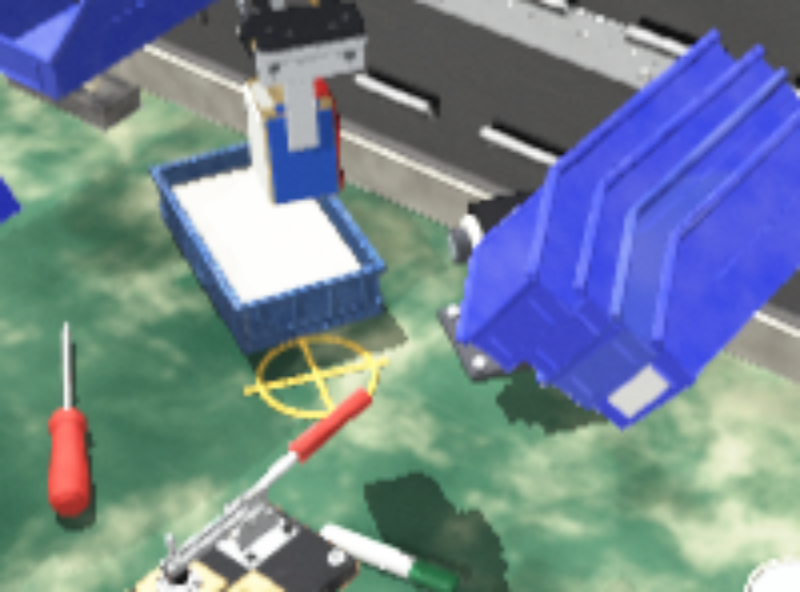

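Crop shows the block held upright with a finger on blue and red turned towards the lens. The mark is at (315,375) and the crate beside it. I'll lower it to lens height and hold.

Call:
step_arm(deltas=[{"dp": [0, 0, 0.6], "twist": 0.15}, {"dp": [0, 0, 0.8], "twist": 0}, {"dp": [0, 0, 0.8], "twist": 0}, {"dp": [0, 0, 0.7], "twist": 0}, {"dp": [0, 0, 0.45], "twist": 0}, {"dp": [0, 0, 0.205], "twist": 0}, {"dp": [0, 0, 0], "twist": 0}, {"dp": [0, 0, 0], "twist": 0}])

```text
time_s: 14.5
ee_pos: [0.422, 0.1139, 0.1085]
eef_rot: [-3.141, -0.001, -0.104]
force: [0.3, -0.5, -1.6]
grip_width: 0.0547
grip_force: 30.0
```

```bash
python3 - <<'E'
from h import *
plan([(.4215,.114,.1075)])
im,d=cam('scene');m={}
for r in ctrl.cut_out('scene','reject_block')[:2]:
    P=world('scene',d,r['pixels']);print(r['conf'],P.mean(0),P.min(0),P.max(0))
A=np.vstack([world('scene',d,d>0)]+[world('top',x,x>0) for x in [cam('top')[1]]])
A=A[(A[:,2]<.11)]
for x in np.arange(.24,.42,.02):
    print(round(x,2),[int(1000*np.percentile(s[:,2],95)) if len(s:=A[(abs(A[:,0]-x)<.01)&(abs(A[:,1]-y)<.01)]) else -1 for y in np.arange(-.06,.2,.02)])
E
```

```text
pos [0.422  0.1139 0.1085] psi -5.99 t 14.5 w 0.0547
(0.4215, 0.114, 0.1075) total [-0.014 -0.002  0.026] rows 1 each [-0.014 -0.002  0.026]
0.78 [0.41302425 0.0907682  0.12631154] [0.37907605 0.0374503  0.03723043] [0.44607801 0.20352144 0.23092563]
0.24 [38, 5, 5, 5, 5, 6, 5, 5, 6, 24, 9, 17, 17]
0.26 [64, 27, 5, 5, 6, 5, 6, 6, 6, 6, 5, 4, 6]
0.28 [64, 35, 7, 5, 6, 6, 5, 5, 5, 4, 5, 5, 5]
0.3 [63, 63, 29, 5, 5, 5, 5, 5, 4, 5, 4, 5, 7]
0.32 [61, 73, 33, 7, 5, 6, 5, 5, 6, 4, 5, 6, 5]
0.34 [34, 77, 75, 6, 5, 7, 5, 5, 5, 4, 5, 5, 5]
0.36 [25, 82, 87, 5, 6, 5, 6, 6, 6, 5, 6, 6, 8]
0.38 [16, 6, 86, 81, 6, 5, 5, 7, 6, 5, 7, 61, 62]
0.4 [6, 5, 84, 88, 6, 4, 5, 106, 103, 103, 6, 60, 48]
```

Call:
step_arm(deltas=[{"dp": [0, 0, 0], "twist": 0}, {"dp": [0, 0, 0], "twist": 0}, {"dp": [0, 0, 0], "twist": 0}, {"dp": [0, 0, 0], "twist": 0}, {"dp": [0, 0, 0], "twist": 0}, {"dp": [0, 0, 0], "twist": 0}, {"dp": [0, 0, 0], "twist": 0}, {"dp": [0, 0, 0], "twist": 0}, {"dp": [0, 0, 0], "twist": 0}, {"dp": [0, 0, 0], "twist": 0}, {"dp": [0, 0, 0], "twist": 0}, {"dp": [0, 0, 0], "twist": 0}])

```text
time_s: 15.85
ee_pos: [0.4215, 0.1138, 0.1076]
eef_rot: [3.142, 0.0, -0.105]
force: [-0.2, -0.9, -2.1]
grip_width: 0.0547
grip_force: 30.0
```

Call:
step_arm(deltas=[{"dp": [0, 0, 0], "twist": 0}, {"dp": [0, 0, 0], "twist": -0.5}, {"dp": [0, 0, 0], "twist": -1}, {"dp": [0, 0, 0], "twist": -1}, {"dp": [0, 0, 0], "twist": -1}, {"dp": [0, 0, 0], "twist": -1}, {"dp": [0, 0, 0], "twist": -1}, {"dp": [0, 0, 0], "twist": -1}, {"dp": [0, 0, 0], "twist": -1}, {"dp": [0, 0, 0], "twist": -1}, {"dp": [0, 0, 0], "twist": -1}, {"dp": [0, 0, 0], "twist": -1}])

```text
time_s: 17.05
ee_pos: [0.4215, 0.1138, 0.1077]
eef_rot: [3.142, -0.0, 0.631]
force: [0.2, -0.4, -2.0]
grip_width: 0.0547
grip_force: 30.0
```

Call:
step_arm(deltas=[{"dp": [0, 0, 0], "twist": -1}, {"dp": [0, 0, 0], "twist": -1}, {"dp": [0, 0, 0], "twist": -1}, {"dp": [0, 0, 0], "twist": -1}, {"dp": [0, 0, 0], "twist": -1}, {"dp": [0, 0, 0], "twist": -1}, {"dp": [0, 0, 0], "twist": -1}, {"dp": [0, 0, 0], "twist": -1}, {"dp": [0, 0, 0], "twist": -1}, {"dp": [0, 0, 0], "twist": -1}, {"dp": [0, 0, 0], "twist": -1}, {"dp": [0, 0, 0], "twist": -1}])

```text
time_s: 18.25
ee_pos: [0.4215, 0.1138, 0.1076]
eef_rot: [-3.142, -0.0, 1.469]
force: [0.6, -0.0, -1.8]
grip_width: 0.0548
grip_force: 30.0
```

Call:
step_arm(deltas=[{"dp": [0, 0, 0], "twist": -1}, {"dp": [0, 0, 0], "twist": -1}, {"dp": [0, 0, 0], "twist": -1}, {"dp": [0, 0, 0], "twist": -1}, {"dp": [0, 0, 0], "twist": -1}, {"dp": [0, 0, 0], "twist": -1}, {"dp": [0, 0, 0], "twist": -1}, {"dp": [0, 0, 0], "twist": -1}, {"dp": [0, 0, 0], "twist": -1}, {"dp": [0, 0, 0], "twist": -1}, {"dp": [0, 0, 0], "twist": -1}, {"dp": [0, 0, 0], "twist": -1}])

```text
time_s: 19.45
ee_pos: [0.4215, 0.1138, 0.1076]
eef_rot: [-3.142, -0.0, 2.307]
force: [0.5, 1.1, -1.4]
grip_width: 0.0547
grip_force: 30.0
```

Call:
step_arm(deltas=[{"dp": [0, 0, 0], "twist": -1}, {"dp": [0, 0, 0], "twist": -1}, {"dp": [0, 0, 0], "twist": -1}, {"dp": [0, 0, 0], "twist": -1}, {"dp": [0, 0, 0], "twist": -1}, {"dp": [0, 0, 0], "twist": -1}, {"dp": [0, 0, 0], "twist": -1}, {"dp": [0, 0, 0], "twist": -1}, {"dp": [0, 0, 0], "twist": -1}, {"dp": [0, 0, 0], "twist": -1}, {"dp": [0, 0, 0], "twist": -0.5}, {"dp": [0, 0, 0], "twist": 0}])

```text
time_s: 20.65
ee_pos: [0.4216, 0.1138, 0.1077]
eef_rot: [-3.142, 0.0, 3.038]
force: [-0.4, 0.6, -1.2]
grip_width: 0.0549
grip_force: 30.0
```

```bash
python3 - <<'E'
from h import *
plan([(.4215,.114,.1075),(.345,.095,.1075),(.345,.095,.03)])
im,d=cam('scene');cv2.imwrite('pics/s3c.png',cv2.resize(im[90:250,150:350,::-1],None,fx=4,fy=3.7))
E
```

```text
pos [0.4216 0.1138 0.1077] psi 174.04 t 20.65 w 0.0549
(0.4215, 0.114, 0.1075) total [0.002 0.005 0.004] rows 1 each [0.002 0.005 0.004]
(0.345, 0.095, 0.1075) total [ 1.853 -0.671 -0.   ] rows 2 each [ 0.926 -0.336 -0.   ]
(0.345, 0.095, 0.03) total [0.    0.    1.938] rows 3 each [0.    0.    0.646]
```

View pics/s3c.png

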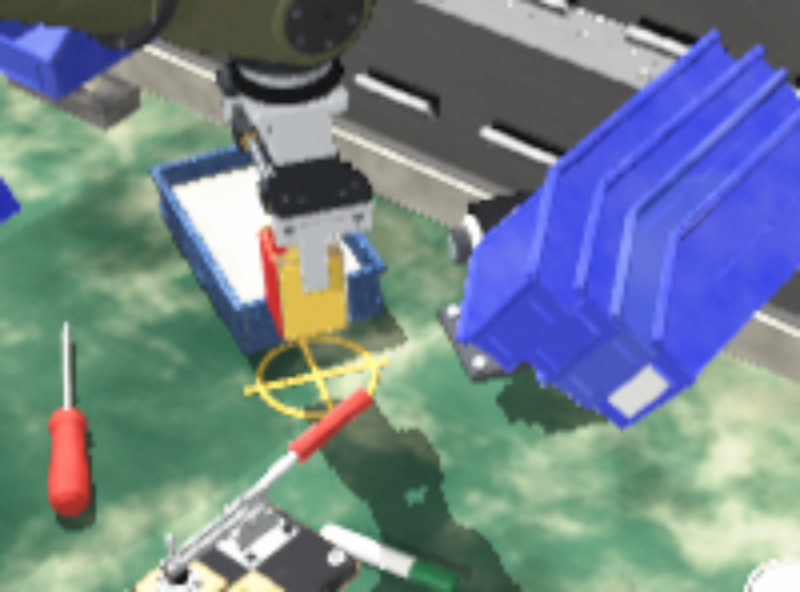

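The crop shows yellow under the near finger at (315,290) and red turned back towards the robot, so white faces the lens. I'll hold, then set it down at (0.345, 0.095).

Call:
step_arm(deltas=[{"dp": [0, 0, 0], "twist": 0}, {"dp": [0, 0, 0], "twist": 0}, {"dp": [0, 0, 0], "twist": 0}, {"dp": [0, 0, 0], "twist": 0}, {"dp": [0, 0, 0], "twist": 0}, {"dp": [0, 0, 0], "twist": 0}, {"dp": [0, 0, 0], "twist": 0}, {"dp": [0, 0, 0], "twist": 0}, {"dp": [0, 0, 0], "twist": 0}, {"dp": [0, 0, 0], "twist": 0}, {"dp": [0, 0, 0], "twist": 0}, {"dp": [0, 0, 0], "twist": 0}])

```text
time_s: 21.9
ee_pos: [0.4215, 0.1138, 0.1076]
eef_rot: [-3.142, -0.0, 3.037]
force: [0.4, -0.4, -1.1]
grip_width: 0.0548
grip_force: 30.0
```

Call:
step_arm(deltas=[{"dp": [0, 0, 0], "twist": 0}, {"dp": [0.463, -0.168, 0], "twist": 0}, {"dp": [0.463, -0.168, 0], "twist": 0}, {"dp": [0.463, -0.168, 0], "twist": 0}, {"dp": [0.463, -0.168, 0], "twist": 0}, {"dp": [0, 0, 0.5], "twist": 0}, {"dp": [0, 0, 0.5], "twist": 0}, {"dp": [0, 0, 0.5], "twist": 0}, {"dp": [0, 0, 0.25], "twist": 0}, {"dp": [0, 0, 0.12], "twist": 0}, {"dp": [0, 0, 0.03], "twist": 0}, {"dp": [0, 0, 0], "twist": 0}])

```text
time_s: 23.1
ee_pos: [0.3454, 0.0948, 0.0321]
eef_rot: [3.141, 0.001, 3.037]
force: [0.3, 0.3, -1.5]
grip_width: 0.0552
grip_force: 30.0
```

Call:
step_arm(deltas=[{"dp": [0, 0, 0.03], "twist": 0}, {"dp": [0, 0, 0], "twist": 0}])

```text
time_s: 23.3
ee_pos: [0.3453, 0.0948, 0.0307]
eef_rot: [3.141, 0.001, 3.037]
force: [0.5, -0.6, -1.8]
grip_width: 0.0545
grip_force: 30.0
```

Call:
step_arm(deltas=[{"dp": [0, 0, 0.02], "twist": 0}, {"dp": [0, 0, 0.01], "twist": 0}, {"dp": [0, 0, 0], "twist": 0}])

```text
time_s: 23.6
ee_pos: [0.3451, 0.0948, 0.0292]
eef_rot: [-3.142, -0.0, 3.037]
force: [0.1, -1.1, -1.3]
grip_width: 0.055
grip_force: 30.0
```

Call:
step_arm(deltas=[{"dp": [0, 0, 0.02], "twist": 0}, {"dp": [0, 0, 0], "twist": 0}])

```text
time_s: 23.8
ee_pos: [0.3452, 0.0949, 0.0287]
eef_rot: [3.141, 0.0, 3.037]
force: [-1.0, 0.2, 3.2]
grip_width: 0.0547
grip_force: 30.0
```

Contact is made, so I'll release, rise, turn 90° and regrasp.

Call:
step_arm(deltas=[{"dp": [0, 0, 0], "twist": 0}, {"dp": [0, 0, 0], "twist": 0}, {"dp": [0, 0, 0], "twist": 0}, {"dp": [0, 0, 0], "twist": 0}, {"dp": [0, 0, 0], "twist": 0}, {"dp": [0, 0, -0.3], "twist": 0}, {"dp": [0, 0, -0.6], "twist": 0}, {"dp": [0, 0, -0.6], "twist": 0}, {"dp": [0, 0, -0.5], "twist": 0}, {"dp": [0, 0, 0], "twist": 0.5}, {"dp": [0, 0, 0], "twist": 1}, {"dp": [0, 0, 0], "twist": 1}], gripper=1)

```text
time_s: 25.0
ee_pos: [0.3451, 0.0948, 0.1086]
eef_rot: [3.141, 0.0, 2.86]
force: [-0.1, -0.0, 0.0]
grip_width: 0.0937
grip_force: 0.0
```

Call:
step_arm(deltas=[{"dp": [0, 0, 0], "twist": 1}, {"dp": [0, 0, 0], "twist": 1}, {"dp": [0, 0, 0], "twist": 1}, {"dp": [0, 0, 0], "twist": 1}, {"dp": [0, 0, 0], "twist": 1}, {"dp": [0, 0, 0], "twist": 1}, {"dp": [0, 0, 0], "twist": 1}, {"dp": [0, 0, 0], "twist": 1}, {"dp": [0, 0, 0], "twist": 1}, {"dp": [0, 0, 0], "twist": 1}, {"dp": [0, 0, 0], "twist": 1}, {"dp": [0, 0, 0], "twist": 1}])

```text
time_s: 26.2
ee_pos: [0.345, 0.0948, 0.1084]
eef_rot: [-3.142, 0.0, 2.022]
force: [-0.4, 0.1, 0.0]
grip_width: 0.0939
grip_force: 0.0
```

Call:
step_arm(deltas=[{"dp": [0, 0, 0], "twist": 1}, {"dp": [0, 0, 0], "twist": 1}, {"dp": [0, 0, 0], "twist": 1}, {"dp": [0, 0, 0], "twist": 1}, {"dp": [0, 0, 0], "twist": 1}, {"dp": [0, 0, 0], "twist": 1}, {"dp": [0, 0, 0], "twist": 1}, {"dp": [0, 0, 0], "twist": 1}, {"dp": [0, 0, 0], "twist": 0}])

```text
time_s: 27.1
ee_pos: [0.345, 0.0948, 0.1084]
eef_rot: [-3.142, 0.0, 1.465]
force: [-1.2, 0.7, -0.9]
grip_width: 0.0938
grip_force: 0.0
```

```bash
python3 - <<'E'
from h import *
plan([(.345,.095,.029)])
for n in ['top','scene']:
    im,d=cam(n)
    if n=='scene':cv2.imwrite('pics/s4c.png',cv2.resize(im[110:270,130:330,::-1],None,fx=4,fy=3.7))
    for r in ctrl.cut_out(n,'reject_block')[:1]:
        P=world(n,d,r['pixels']);print(n,r['conf'],rect(P,.079,.091),P.mean(0))
E
```

```text
pos [0.345  0.0948 0.1084] psi 83.94 t 27.1 w 0.0938
(0.345, 0.095, 0.029) total [ 6.000e-03 -1.000e-03  1.986e+00] rows 3 each [ 0.002 -0.     0.662]
top 0.57 (91, ((341.9302978515625, 73.58901977539062), (52.82937240600586, 16.4766845703125), 7.570881366729736), np.float64(0.08363714526642815)) [0.34431792 0.07203491 0.06782139]
scene 0.93 (211, ((340.7107849121094, 90.13204956054688), (53.09099197387695, 52.13286590576172), 79.33123779296875), np.float64(0.0841869136956958)) [0.33803373 0.0755879  0.05924849]
```

View pics/s4c.png

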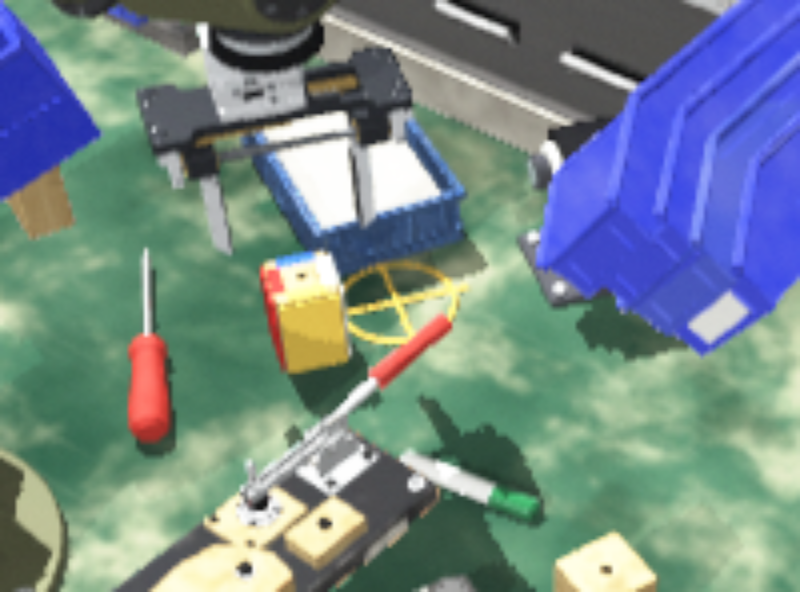

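The crop shows the block standing upright at (305,310), yellow to the viewer and red to the robot, with the open fingers straddling the red and white sides above it. I'll descend and grip, then show blue.

Call:
step_arm(deltas=[{"dp": [0, 0, 0.6], "twist": 0}, {"dp": [0, 0, 0.7], "twist": 0}, {"dp": [0, 0, 0.45], "twist": 0}, {"dp": [0, 0, 0.22], "twist": 0}, {"dp": [0, 0, 0], "twist": 0}, {"dp": [0, 0, 0], "twist": 0}])

```text
time_s: 27.9
ee_pos: [0.3455, 0.0949, 0.0303]
eef_rot: [3.141, -0.0, 1.467]
force: [-0.1, -0.2, -0.6]
grip_width: 0.0937
grip_force: 0.0
```

Call:
step_arm(deltas=[{"dp": [0, 0, 0], "twist": 0}, {"dp": [0, 0, 0], "twist": 0}, {"dp": [0, 0, 0], "twist": 0}, {"dp": [0, 0, 0], "twist": 0}, {"dp": [0, 0, 0], "twist": 0}, {"dp": [0, 0, 0], "twist": 0}, {"dp": [0, 0, 0], "twist": 0}, {"dp": [0, 0, 0], "twist": 0}], gripper=-1, squeeze=30)

```text
time_s: 28.7
ee_pos: [0.3451, 0.0948, 0.0297]
eef_rot: [-3.142, -0.0, 1.466]
force: [-0.4, -0.7, 2.5]
grip_width: 0.0548
grip_force: 30.0
```

```bash
python3 -c "
from h import *
plan([(.345,.095,.1075),(.4215,.114,.1075)])"
```

```text
pos [0.3451 0.0948 0.0297] psi 84.01 t 28.7 w 0.0548
(0.345, 0.095, 0.1075) total [ 0.005 -0.002 -1.945] rows 3 each [ 0.002 -0.001 -0.648]
(0.4215, 0.114, 0.1075) total [ 0.672  1.853 -0.   ] rows 2 each [ 0.336  0.926 -0.   ]
```

Call:
step_arm(deltas=[{"dp": [0, 0, -0.4], "twist": 0}, {"dp": [0, 0, -0.7], "twist": 0}, {"dp": [0, 0, -0.55], "twist": 0}, {"dp": [0, 0, -0.3], "twist": 0}, {"dp": [0.168, 0.463, 0], "twist": 0}, {"dp": [0.168, 0.463, 0], "twist": 0}, {"dp": [0.168, 0.463, 0], "twist": 0}, {"dp": [0.168, 0.463, 0], "twist": 0}, {"dp": [0, 0, 0], "twist": 0.5}, {"dp": [0, 0, 0], "twist": 1}, {"dp": [0, 0, 0], "twist": 1}, {"dp": [0, 0, 0], "twist": 1}])

```text
time_s: 29.9
ee_pos: [0.4213, 0.1137, 0.1073]
eef_rot: [-3.141, 0.0, 1.219]
force: [-0.4, 0.6, -1.3]
grip_width: 0.0549
grip_force: 30.0
```

Call:
step_arm(deltas=[{"dp": [0, 0, 0], "twist": 1}, {"dp": [0, 0, 0], "twist": 1}, {"dp": [0, 0, 0], "twist": 1}, {"dp": [0, 0, 0], "twist": 1}, {"dp": [0, 0, 0], "twist": 1}, {"dp": [0, 0, 0], "twist": 1}, {"dp": [0, 0, 0], "twist": 1}, {"dp": [0, 0, 0], "twist": 1}, {"dp": [0, 0, 0], "twist": 1}, {"dp": [0, 0, 0], "twist": 1}, {"dp": [0, 0, 0], "twist": 1}, {"dp": [0, 0, 0], "twist": 1}])

```text
time_s: 31.1
ee_pos: [0.4214, 0.1137, 0.1074]
eef_rot: [-3.142, 0.001, 0.381]
force: [0.1, 0.7, -2.8]
grip_width: 0.0547
grip_force: 30.0
```

Call:
step_arm(deltas=[{"dp": [0, 0, 0], "twist": 1}, {"dp": [0, 0, 0], "twist": 1}, {"dp": [0, 0, 0], "twist": 1}, {"dp": [0, 0, 0], "twist": 1}, {"dp": [0, 0, 0], "twist": 1}, {"dp": [0, 0, 0], "twist": 1}, {"dp": [0, 0, 0], "twist": 1}, {"dp": [0, 0, 0], "twist": 0}, {"dp": [0, 0, 0], "twist": 0}])

```text
time_s: 32.0
ee_pos: [0.4214, 0.1137, 0.1075]
eef_rot: [3.141, 0.0, -0.103]
force: [-0.1, 0.3, -2.3]
grip_width: 0.0548
grip_force: 30.0
```

```bash
python3 - <<'E'
from h import *
plan([(.4215,.114,.1075)])
im,d=cam('scene');cv2.imwrite('pics/s5c.png',cv2.resize(im[90:250,150:350,::-1],None,fx=4,fy=3.7))
E
```

```text
pos [0.4214 0.1137 0.1075] psi -5.87 t 32.0 w 0.0548
(0.4215, 0.114, 0.1075) total [ 0.001 -0.006 -0.   ] rows 1 each [ 0.001 -0.006 -0.   ]
```

View pics/s5c.png

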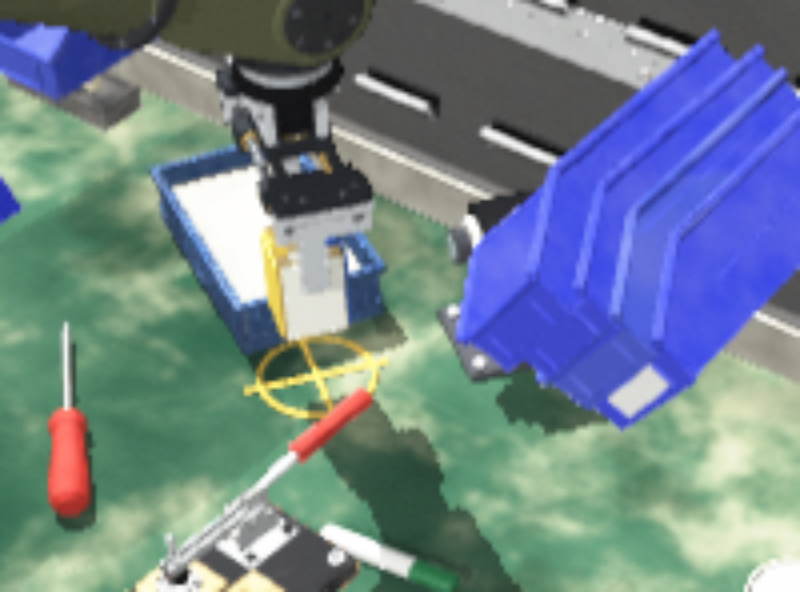

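The crop shows white under the near finger at (312,290) and yellow on the robot side, so blue faces the lens. I'll hold, then turn half a turn and show yellow.

Call:
step_arm(deltas=[{"dp": [0, 0, 0], "twist": 0}, {"dp": [0, 0, 0], "twist": 0}, {"dp": [0, 0, 0], "twist": 0}, {"dp": [0, 0, 0], "twist": 0}, {"dp": [0, 0, 0], "twist": 0}, {"dp": [0, 0, 0], "twist": 0}, {"dp": [0, 0, 0], "twist": 0}, {"dp": [0, 0, 0], "twist": 0}, {"dp": [0, 0, 0], "twist": 0}, {"dp": [0, 0, 0], "twist": 0}, {"dp": [0, 0, 0], "twist": 0}, {"dp": [0, 0, 0], "twist": 0}])

```text
time_s: 33.25
ee_pos: [0.4215, 0.1138, 0.1077]
eef_rot: [-3.142, -0.0, -0.105]
force: [-0.8, 0.3, -1.2]
grip_width: 0.055
grip_force: 30.0
```

Call:
step_arm(deltas=[{"dp": [0, 0, 0], "twist": 0}, {"dp": [0, 0, 0], "twist": -0.5}, {"dp": [0, 0, 0], "twist": -1}, {"dp": [0, 0, 0], "twist": -1}, {"dp": [0, 0, 0], "twist": -1}, {"dp": [0, 0, 0], "twist": -1}, {"dp": [0, 0, 0], "twist": -1}, {"dp": [0, 0, 0], "twist": -1}, {"dp": [0, 0, 0], "twist": -1}, {"dp": [0, 0, 0], "twist": -1}, {"dp": [0, 0, 0], "twist": -1}, {"dp": [0, 0, 0], "twist": -1}])

```text
time_s: 34.45
ee_pos: [0.4215, 0.1138, 0.1076]
eef_rot: [3.142, 0.0, 0.631]
force: [-0.6, 0.0, -2.0]
grip_width: 0.0547
grip_force: 30.0
```

Call:
step_arm(deltas=[{"dp": [0, 0, 0], "twist": -1}, {"dp": [0, 0, 0], "twist": -1}, {"dp": [0, 0, 0], "twist": -1}, {"dp": [0, 0, 0], "twist": -1}, {"dp": [0, 0, 0], "twist": -1}, {"dp": [0, 0, 0], "twist": -1}, {"dp": [0, 0, 0], "twist": -1}, {"dp": [0, 0, 0], "twist": -1}, {"dp": [0, 0, 0], "twist": -1}, {"dp": [0, 0, 0], "twist": -1}, {"dp": [0, 0, 0], "twist": -1}, {"dp": [0, 0, 0], "twist": -1}])

```text
time_s: 35.65
ee_pos: [0.4215, 0.1138, 0.1076]
eef_rot: [3.142, 0.0, 1.469]
force: [-0.0, 0.6, -1.9]
grip_width: 0.0548
grip_force: 30.0
```

Call:
step_arm(deltas=[{"dp": [0, 0, 0], "twist": -1}, {"dp": [0, 0, 0], "twist": -1}, {"dp": [0, 0, 0], "twist": -1}, {"dp": [0, 0, 0], "twist": -1}, {"dp": [0, 0, 0], "twist": -1}, {"dp": [0, 0, 0], "twist": -1}, {"dp": [0, 0, 0], "twist": -1}, {"dp": [0, 0, 0], "twist": -1}, {"dp": [0, 0, 0], "twist": -1}, {"dp": [0, 0, 0], "twist": -1}, {"dp": [0, 0, 0], "twist": -1}, {"dp": [0, 0, 0], "twist": -1}])

```text
time_s: 36.85
ee_pos: [0.4215, 0.1138, 0.1076]
eef_rot: [-3.142, 0.0, 2.307]
force: [0.2, 0.4, -1.8]
grip_width: 0.055
grip_force: 30.0
```

Call:
step_arm(deltas=[{"dp": [0, 0, 0], "twist": -1}, {"dp": [0, 0, 0], "twist": -1}, {"dp": [0, 0, 0], "twist": -1}, {"dp": [0, 0, 0], "twist": -1}, {"dp": [0, 0, 0], "twist": -1}, {"dp": [0, 0, 0], "twist": -1}, {"dp": [0, 0, 0], "twist": -1}, {"dp": [0, 0, 0], "twist": -1}, {"dp": [0, 0, 0], "twist": -1}, {"dp": [0, 0, 0], "twist": -1}, {"dp": [0, 0, 0], "twist": -0.5}, {"dp": [0, 0, 0], "twist": 0}])

```text
time_s: 38.05
ee_pos: [0.4215, 0.1138, 0.1076]
eef_rot: [-3.142, -0.0, 3.038]
force: [-0.0, -0.3, -1.6]
grip_width: 0.0545
grip_force: 30.0
```

Call:
step_arm(deltas=[{"dp": [0, 0, 0], "twist": 0}, {"dp": [0, 0, 0], "twist": 0}, {"dp": [0, 0, 0], "twist": 0}, {"dp": [0, 0, 0], "twist": 0}, {"dp": [0, 0, 0], "twist": 0}, {"dp": [0, 0, 0], "twist": 0}, {"dp": [0, 0, 0], "twist": 0}, {"dp": [0, 0, 0], "twist": 0}, {"dp": [0, 0, 0], "twist": 0}, {"dp": [0, 0, 0], "twist": 0}, {"dp": [0, 0, 0], "twist": 0}, {"dp": [0, 0, 0], "twist": 0}])

```text
time_s: 39.25
ee_pos: [0.4216, 0.1138, 0.1077]
eef_rot: [3.142, 0.0, 3.037]
force: [0.7, 0.2, -2.2]
grip_width: 0.0549
grip_force: 30.0
```

```bash
python3 - <<'E'
from h import *
plan([(.4215,.114,.14),(.437,.262,.14),(.437,.262,.08)])
for n in ['top','scene']:
    im,d=cam(n);r=ctrl.cut_out(n,'reject_crate')
    for q in r[:1]:
        P=world(n,d,q['pixels']);print(n,q['conf'],rect(P,.055,.068),rect(P,.036,.052))
E
```

```text
pos [0.4216 0.1138 0.1077] psi 174.01 t 39.25 w 0.0549
(0.4215, 0.114, 0.14) total [ 0.002  0.005 -0.809] rows 1 each [ 0.002  0.005 -0.809]
(0.437, 0.262, 0.14) total [ 1.00e-03  3.72e+00 -0.00e+00] rows 4 each [ 0.    0.93 -0.  ]
(0.437, 0.262, 0.08) total [0.  0.  1.5] rows 2 each [0.   0.   0.75]
top 0.67 (376, ((437.7726745605469, 267.61163330078125), (128.6634521484375, 209.3149871826172), 1.9683579206466675), np.float64(0.05965266434539043)) (818, ((439.6412048339844, 271.0465087890625), (113.5886459350586, 190.87579345703125), 2.228404998779297), np.float64(0.04344046740915817))
scene 0.79 (216, ((435.0608825683594, 263.382568359375), (129.68833923339844, 216.22898864746094), 1.4859731197357178), np.float64(0.059587202321384654)) (670, ((431.6329345703125, 262.5511169433594), (122.47297668457031, 209.48080444335938), 2.9985294342041016), np.float64(0.04354817110129615))
```

```bash
python3 - <<'E'
from h import *
A=np.vstack([world(n,d,d>0) for n in ['top','scene'] for d in [cam(n)[1]]]);A=A[A[:,2]<.6]
for x in np.arange(.34,.54,.03):
    print(round(x,2),[int(1000*np.percentile(s[:,2],97)) if len(s:=A[(abs(A[:,0]-x)<.015)&(abs(A[:,1]-y)<.015)]) else -1 for y in np.arange(.24,.5,.03)])
E
```

```text
0.34 [5, 6, 100, 292, 203, 227, 291, 295, 5]
0.37 [61, 61, 63, 295, 292, 228, 230, 295, 294]
0.4 [47, 48, 46, 47, 295, 226, 233, 282, 296]
0.43 [47, 48, 46, 46, 294, 294, 233, 232, 301]
0.46 [-1, -1, 46, 47, 62, 296, 233, 296, 448]
0.49 [64, 63, 63, 61, 62, 466, 463, 454, 449]
0.52 [6, 5, 5, 280, 538, 502, 455, -1, -1]
```

Call:
step_arm(deltas=[{"dp": [0, 0, -0.4], "twist": 0}, {"dp": [0, 0, -0.4], "twist": 0}, {"dp": [0, 0, 0], "twist": 0}])

```text
time_s: 39.85
ee_pos: [0.4224, 0.114, 0.1412]
eef_rot: [3.141, 0.003, 3.037]
force: [-0.0, -0.2, -1.9]
grip_width: 0.0547
grip_force: 30.0
```

Yellow is shown. I'll place the block in the crate's near half, clear of the tall bin behind.

Call:
step_arm(deltas=[{"dp": [-0.03, 0.52, 0], "twist": 0}, {"dp": [-0.03, 0.52, 0], "twist": 0}, {"dp": [-0.03, 0.52, 0], "twist": 0}, {"dp": [-0.02, 0.52, 0], "twist": 0}, {"dp": [0, 0.52, 0], "twist": 0}, {"dp": [0, 0, 0.5], "twist": 0}, {"dp": [0, 0, 0.5], "twist": 0}, {"dp": [0, 0, 0.35], "twist": 0}, {"dp": [0, 0, 0.2], "twist": 0}, {"dp": [0, 0, 0.04], "twist": 0}, {"dp": [0, 0, 0], "twist": 0}, {"dp": [0, 0, 0], "twist": 0}])

```text
time_s: 41.05
ee_pos: [0.4371, 0.2168, 0.0766]
eef_rot: [3.141, 0.001, 3.037]
force: [0.4, -0.1, -1.4]
grip_width: 0.0549
grip_force: 30.0
```

Call:
step_arm(deltas=[{"dp": [0, 0, 0.03], "twist": 0}, {"dp": [0, 0, 0], "twist": 0}])

```text
time_s: 41.25
ee_pos: [0.4369, 0.2168, 0.0751]
eef_rot: [3.141, 0.0, 3.037]
force: [-0.6, -0.5, -2.1]
grip_width: 0.0551
grip_force: 30.0
```

Call:
step_arm(deltas=[{"dp": [0, 0, 0.02], "twist": 0}, {"dp": [0, 0, 0], "twist": 0}])

```text
time_s: 41.45
ee_pos: [0.4369, 0.2168, 0.0742]
eef_rot: [3.141, 0.0, 3.037]
force: [-0.2, -0.4, 0.5]
grip_width: 0.0546
grip_force: 30.0
```

Call:
step_arm(deltas=[{"dp": [0, 0, 0.015], "twist": 0}, {"dp": [0, 0, 0], "twist": 0}])

```text
time_s: 41.65
ee_pos: [0.437, 0.2168, 0.0742]
eef_rot: [3.141, 0.001, 3.037]
force: [-2.7, -1.6, 7.4]
grip_width: 0.0543
grip_force: 30.0
```

Contact with the crate floor, so I'll release and withdraw.

Call:
step_arm(deltas=[{"dp": [0, 0, 0], "twist": 0}, {"dp": [0, 0, 0], "twist": 0}, {"dp": [0, 0, 0], "twist": 0}, {"dp": [0, 0, 0], "twist": 0}, {"dp": [0, 0, 0], "twist": 0}, {"dp": [0, 0, -0.3], "twist": 0}, {"dp": [0, 0, -0.6], "twist": 0}, {"dp": [0, 0, -0.8], "twist": 0}, {"dp": [0, 0, -0.8], "twist": 0}, {"dp": [0, 0, -0.8], "twist": 0}, {"dp": [0, 0, -0.6], "twist": 0}, {"dp": [0, 0, 0], "twist": 0}], gripper=1)

```text
time_s: 42.85
ee_pos: [0.4378, 0.2172, 0.2335]
eef_rot: [3.139, 0.005, 3.037]
force: [-0.4, -0.6, -0.1]
grip_width: 0.094
grip_force: 0.0
```

Call:
step_arm(deltas=[{"dp": [0.6, -0.4, 0], "twist": 0}, {"dp": [0.6, -0.6, 0], "twist": 0}, {"dp": [0.6, -0.6, 0], "twist": 0}, {"dp": [0.5, -0.6, 0], "twist": 0}, {"dp": [0, -0.6, 0], "twist": 0}, {"dp": [0, 0, 0], "twist": 0}, {"dp": [0, 0, 0], "twist": 0}])

```text
time_s: 43.55
ee_pos: [0.3336, 0.115, 0.2294]
eef_rot: [3.141, 0.0, 3.036]
force: [0.0, -1.2, 0.5]
grip_width: 0.0943
grip_force: 0.0
```

```bash
python3 - <<'E'
from h import *
plan([])
for n in ['top','scene']:
    im,d=cam(n)
    if n=='scene':cv2.imwrite('pics/s6c.png',cv2.resize(im[100:350,150:400,::-1],None,fx=2.4,fy=2.4))
    for l,lo in [('reject_block',.12),('good_block_1',.079)]:
      for r in ctrl.cut_out(n,l)[:2]:
        P=world(n,d,r['pixels']);print(n,l,r['conf'],rect(P,lo,lo+.014))
E
```

```text
pos [0.3336 0.115  0.2294] psi 173.94 t 43.55 w 0.0943
top reject_block 0.86 (412, ((435.31396484375, 216.06649780273438), (56.57097244262695, 54.293601989746094), 83.18531036376953), np.float64(0.12795059450459503))
top good_block_1 0.8 (307, ((429.93389892578125, -259.0771179199219), (49.666080474853516, 49.72122573852539), 9.06156063079834), np.float64(0.08411467166460383))
top good_block_1 0.62 (293, ((522.9390869140625, -441.60650634765625), (49.583106994628906, 49.91249465942383), 82.94610595703125), np.float64(0.08408597306059835))
scene reject_block 0.68 (227, ((432.9842834472656, 210.7602081298828), (59.19914627075195, 55.31912612915039), 86.70185089111328), np.float64(0.1274166914197957))
scene good_block_1 0.84 (313, ((428.016845703125, -261.7352600097656), (49.94829559326172, 52.71504592895508), 10.063525199890137), np.float64(0.08452377551719838))
scene good_block_1 0.62 (392, ((521.8460693359375, -445.25946044921875), (50.61152267456055, 49.79020690917969), 83.71138000488281), np.float64(0.08482598234047434))
```

View pics/s6c.png

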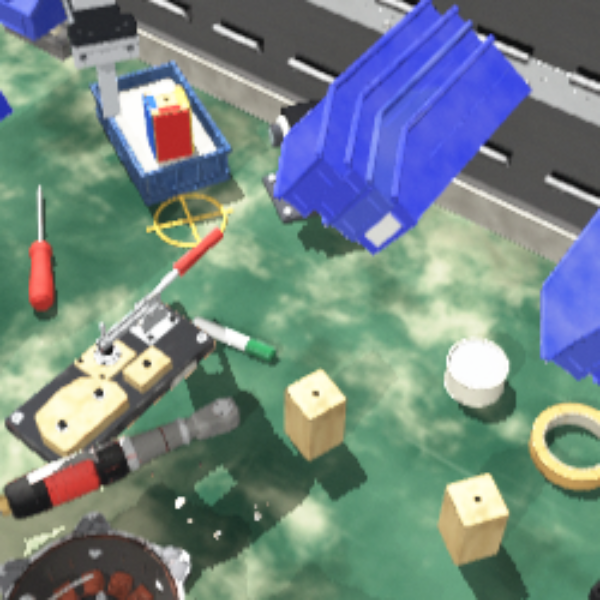

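The crop shows the block upright in the crate at (170,130), its top measured at 0.128 m. The plain blocks at (315,415) and (475,518) have not moved, and the gripper is clear.

```bash
python3 -c "
from station import ctrl
print(ctrl.hand_in())"
```

```text
the job is handed in; nothing more can be done
None
```

The job is handed in at about 44 s: red, white, blue and yellow were each held facing the lens for over a second, in that order with the regrasp on the bench between white and blue. The reject block now stands upright in the crate, the plain blocks are unmoved and the gripper is clear; the hand-in gave no verdict.

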